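# Eject the spent ink pad from a sloping stamp station

### The arm

A 6-joint arm with a two-finger parallel gripper is mounted at the origin on the work surface. World frame = base frame: x ahead of the robot, y to its left, z up, the work surface at z = 0. Lengths are in m, angles in rad, forces in N, time in s.
With the tool pointing down it reaches from about 0.275 to 0.85 m from the base axis. Payload 19 kg.
Tool frame: the origin (TCP) lies at the very end of the fingers, on their centre line; the grasp point (between the pads) lies 19 mm behind it; z points along the fingers, y is the line along which they close (so a half turn about z gives the same grasp; the last joint's range is limited). The gripper opens to 85 mm and grips with 20 to 120 N. Pads are 22 mm wide; open, the fingers measure 114 mm over their backs; the gripper's body (76 mm by 85 mm) begins 54 mm behind the grasp point. The pads swing forward as they close: fully open they stand 13 mm farther back than shut.
Start: joints at [1.11, 0.15, 1.437, -0, 1.554, -0.134], TCP at [0.185, 0.545, 0.231] pointing down, gripper open.
Joint ranges: [-2.8, 2.8], [-0.68, 2.1], [0.12, 2.68], [-1.39, 4.53], [0.16, 2.79], [-2.81, 2.81]. Speed limits (rad/s): [1.89, 1.89, 2.22, 3.01, 3.01, 3.01].

### API

Orientations are given as a rotation vector (axis times angle).
In Python, from plant import monitor, snapshot, manip, masks_of gives the robot as it stands.
- The arm moves only by the shell command python3 -m jog 'ROWS' [FORCE]. ROWS is JSON, a list that holds one entry, the list of rows, each a list of 7 numbers: the shift along the tool's x, y, z in cm, then the turn, a rotation vector about the tool's x, y, z in rad, then the gripper's target within -1 to 1 (fully open at 1, half-way at 0, shut at -1). A call has exactly 5 rows; each row is the pose to reach, as a shift and turn from the pose commanded when the call began, along the tool's axes at that moment; what a row does not reach only later rows make up. A row lasts 1/10 s, in which the tool goes at most 50 mm and 8.59 degrees, less where a joint would pass 70% of its speed; a pose out of reach is approached as far as the arm can. A call with a gripper value outside its range is refused whole. The fingers move at their own pace and stop on an object; FORCE is the grip in N (left out, the last holds). Time passes only in rows, so rows that repeat a pose let the fingers close, or fill a call up. It gives the time, the measured TCP pose, the force, the opening and the grip force at its end, in the units of the state.
- monitor.get_obs(): the state, without advancing time (a new reading comes with each control period).
- snapshot(name): name is "scene" or "side" or "wrist"; returns a dict with "pixels" (420x560x3 uint8, red, green, blue), "K" (3x3 intrinsics, pixels), "eye" and "attitude" of the camera in the world; the wrist camera has in their place "T_tool_cam" (4x4, takes a point from camera to tool coordinates, whose origin is the TCP and whose axes are the flange's). Camera axes: x right, y down, z forward; pixel columns grow to the right and rows downward; lengths in m; the calibration is good to about 2 mm. A picture is of the moment at which its call begins: read the wrist's pose just before it. There is no depth.
- manip.finish_job(): hands the job in; it is judged then, once.
Trained networks look in a picture, given as the dict that the camera call returned (one of the last four; its "shot" number tells which), for a name from the list of things; names that differ only in an ending like _2 or _b are one class to them, and where a whole thing is asked for, a point or a joint stands for the part that bears it (a point fixed in the world has none). Each returns a list of dicts, best first, with "conf" (0 to 1); they miss things now and then, are a little off and sometimes report something else, mostly with a low value. They report only what shows in the picture. A call takes as long as a camera call. They do not tell look-alikes from the thing itself.
- masks_of(target, picture): "mask" (420x560 bool, what is visible of it) and "rect" ([centre column, centre row, width, height] in pixels, round what is visible of it).
The state is a dict: "t": time; "joint_pos": joint angles; "qvel": joint speeds; "joint_efforts": joint torques, N m; "tcp_pos": TCP position; "tcp_rot": TCP orientation; "contact_force": force on the tool from outside, world axes, zero at the start; "torque": the same for the moment, N m; "gripper_width": finger opening in m; "gripper_force": force on a finger pad.
Only numpy, scipy, OpenCV 4.12 (cv2) and the standard library are available. Lean on these libraries where they do the work, as an engineer would, in place of code of your own. Each camera call takes 0.05 s, during which the arm holds its last target. There are 200 camera calls.

### The job

The ink pad in the signing table's stamp station is spent. First lift the hand stamp off the pad and stand it upright in the middle of the round cork mat; then press the station's key all the way down, so that the ejector pushes the pad cassette up out of its well, let go of the key, lift the raised cassette out and lay it flat, felt side up, in the empty part of the white tray. Set both things down rather than dropping them, and leave the spare cassette, ink bottle, pen cup and marker where they are.

Things in the scene. Friction and masses are not known exactly. Their poses are not given: they have to be found in the camera images.
- station: Grey stamp station fixed on the table, 124 mm wide, 135 mm deep; origin on the table below the well's mouth. z up, x level from the deck's low front to its high back, y level towards the key. The deck slopes 30 degrees: up the slope is (0.866, 0, 0.5), square out of it (-0.5, 0, 0.866). Deck face 95 mm above the table at the well; it reaches 50 mm up and down the slope and 58 mm to each side.
- well (a point): Centre of the oblong well in the station's deck, 18 mm below the deck face measured square to the deck. Its axes are the station's. The well is 57 mm along the slope, 99 mm along y and 36 mm deep; in its floor is a 45 x 66 mm ejector hole with a steel plate that rises through it.
- ejector (a joint): The station's rocker, rad: 0 to 0.03 at the start (key up, cassette down), 0.45 at its stop (key down). It pivots about a line up the slope, 66 mm from the well centre towards +y: a finger under the ejector plate at one end, the key at the other. Fully down it lifts the cassette about 25 mm square out of the deck. It needs about 5 to 10 N on the key and stays where left (stiff, no spring).
- key (a point): Centre of the upper face of the black key, a plate 40 mm (along the slope) x 38 x 6 mm beyond the station's +y side, 134 mm from the well centre. It starts about 8 mm below the level of the deck face and travels about 30 mm square to the deck, along (0.5, 0, -0.866) in the station's axes, to its stop. Axes: x up the slope, y and z turn with the rocker.
- cassette_center (a point): Ink-pad cassette, grey plastic with a blue felt top: 54 mm along its x, 96 mm along its y, 36 mm high along its z (felt side +z); this point is its centre. The felt is sunk 4 mm inside a rim 4 mm thick. Starts in the well, flush with the deck, its x up the slope, its z square out of the deck. About 0.16 kg (varies).
- stamp_center (a point): Hand stamp: wooden block 38 mm along its x, 78 mm along its y, 22 mm high, with a turned handle above it along its z, 25 mm in diameter between 34 and 76 mm above the underside, 84 mm high in all. This point is its centre, 42 mm above the underside. Starts standing on the cassette's felt, so it leans 30 degrees with the deck. About 0.13 kg (varies).
- mat: Round cork mat fixed on the table, 120 mm in diameter, 6 mm thick; origin at the centre of its underside. Left or right of the station.
- tray: White open tray fixed on the table, 150 mm along its x, 190 mm along its y, 22 mm high, walls and floor 5 mm thick; origin at the centre of its underside, z up. On the other side of the station from the mat. The spare cassette lies at its +y end, so the empty part is its -y end, centred about 30 mm from the origin towards -y.
- spare_center (a point): Spare cassette, the same as the other one, lying felt up at the +y end of the tray with its long side across the tray; this point is its centre. Leave it.
- bottle: Black ink bottle, 42 mm in diameter, 115 mm high, standing beside the station on the side away from the key; origin at its underside. Leave it.
- pencup: Dark steel pen cup, 68 mm in diameter, 95 mm high, standing behind the key; origin at its underside. Leave it. Farther back, beyond the station, is a fixed stack of books 81 mm high.
- marker: Black marker pen, 140 mm long along its x, 20 mm thick, lying before the station; origin at its underside. Leave it.
There are look-alikes about, which are no part of the job. Of the things shaped like the tray, the white one is meant.

How it is judged:
By the outcome, as a careful person would: the job done as asked, in the order asked, and still so for the second after the job is handed in, with the robot touching nothing.
It also fails if it takes over 56 s, if anything falls off the work surface, if the arm or the gripper's body presses on something with over 40 N, if the wrist force passes 120 N, or if a joint passes its speed limit or range.

## Working session

There is one attempt and no reset: what is moved stays moved. The work goes in short steps, Python scripts to look and compute and a shell command to move; the robot and the scene stay as the last step left them, time stands still between calls to the robot, and variables do not carry over. Pictures are saved under pics/ and viewed, at most 12 in all, crops included, and the job is handed in when it is done.

```bash
ls; mkdir -p pics; python3 - <<'E'
from plant import monitor, snapshot, manip, masks_of
import cv2,numpy as np,pickle
o=monitor.get_obs();print(o['t'],o['tcp_pos'],o['tcp_rot'],o['gripper_width'],o['contact_force'])
P={}
for n in ["scene","side"]:
    p=snapshot(n);P[n]=p
    cv2.imwrite(f"pics/{n}0.png",cv2.cvtColor(p["pixels"],cv2.COLOR_RGB2BGR))
    print(n,p['K'].tolist() if hasattr(p['K'],'tolist') else p['K'],p['eye'],p['attitude'])
    for t in ["station","key","cassette_center","stamp_center","mat","tray","spare_center","bottle","pencup","marker"]:
        print(t,[(round(d['conf'],2),np.round(d['rect']).tolist()) for d in masks_of(t,p)[:3]])
pickle.dump(P,open('p0.pkl','wb'))
E
```

```text
pics
0.0 [0.1844992  0.54436011 0.23069635] [-5.10986448e-01 -3.09942243e+00  1.73001306e-03] 0.0854367698227172 [-0.12557337  0.11366844  0.02736765]
scene [[540.7526568551232, 0.0, 268.44978131995066], [0.0, 540.7526568551232, 207.48502369594283], [0.0, 0.0, 1.0]] [ 1.16269602 -0.77678428  1.23264089] [-2.24016163 -0.89365203  0.34974604]
station [(0.67, [303.0, 248.0, 79.0, 65.0])]
key []
cassette_center [(0.31, [344.0, 265.0, 25.0, 39.0])]
stamp_center [(0.56, [292.0, 224.0, 34.0, 33.0]), (0.5, [191.0, 319.0, 46.0, 41.0])]
mat [(0.97, [191.0, 319.0, 43.0, 44.0])]
tray [(0.98, [355.0, 177.0, 74.0, 53.0]), (0.86, [290.0, 140.0, 64.0, 40.0])]
spare_center [(0.93, [372.0, 171.0, 29.0, 28.0])]
bottle [(0.84, [254.0, 257.0, 18.0, 32.0])]
pencup [(0.78, [342.0, 264.0, 22.0, 41.0])]
marker [(0.73, [278.0, 221.0, 38.0, 22.0]), (0.56, [304.0, 250.0, 77.0, 68.0])]
side [[395.7103783902797, 0.0, 283.6329070881796], [0.0, 395.7103783902797, 211.83544296496976], [0.0, 0.0, 1.0]] [-0.00430474 -0.54425619  0.59036257] [-2.07110683  0.74646571 -0.37967103]
station [(0.73, [329.0, 209.0, 67.0, 81.0]), (0.24, [267.0, 237.0, 28.0, 38.0])]
key [(0.63, [302.0, 176.0, 22.0, 20.0])]
cassette_center [(0.48, [324.0, 200.0, 33.0, 34.0])]
stamp_center [(0.95, [320.0, 195.0, 29.0, 38.0])]
mat [(0.87, [434.0, 332.0, 71.0, 54.0]), (0.67, [356.0, 187.0, 30.0, 40.0])]
tray [(0.91, [217.0, 178.0, 69.0, 45.0]), (0.63, [126.0, 214.0, 63.0, 52.0])]
spare_center [(0.86, [211.0, 164.0, 32.0, 24.0])]
bottle [(0.88, [344.0, 244.0, 26.0, 51.0]), (0.56, [268.0, 237.0, 27.0, 34.0])]
pencup [(0.69, [356.0, 187.0, 27.0, 41.0])]
marker [(0.85, [267.0, 238.0, 25.0, 39.0])]
```

```bash
cat > a.py <<'E'
import cv2,numpy as np,pickle
P=pickle.load(open('p0.pkl','rb'))
a=cv2.resize(P['scene']['pixels'][110:370,150:430],None,fx=2.8,fy=2.3)
b=cv2.resize(P['side']['pixels'][120:380,80:480],None,fx=2,fy=2)
for n,i in (('a',cv2.resize(P['scene']['pixels'][110:360,150:430],(672,600))),('b',b)):
    i=i[:600]
    cv2.imwrite(f'pics/z{n}.png',cv2.cvtColor(i,cv2.COLOR_RGB2BGR))
E
python3 a.py
```

```text
(no output)
```

View pics/za.png

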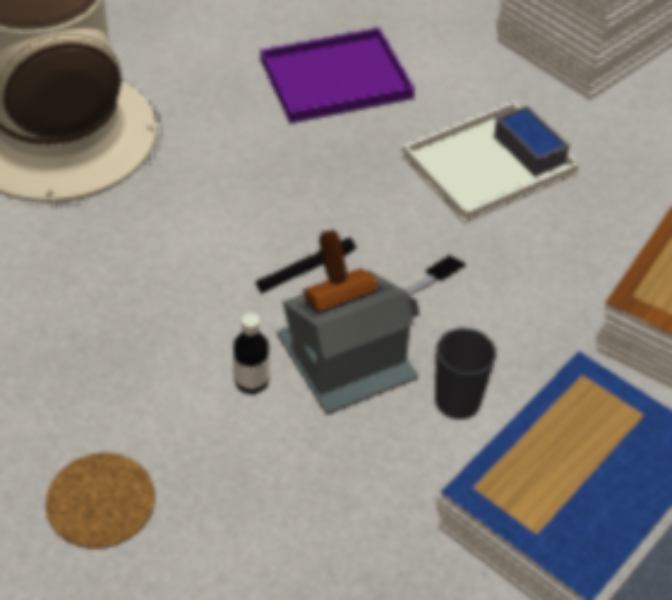

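View pics/zb.png

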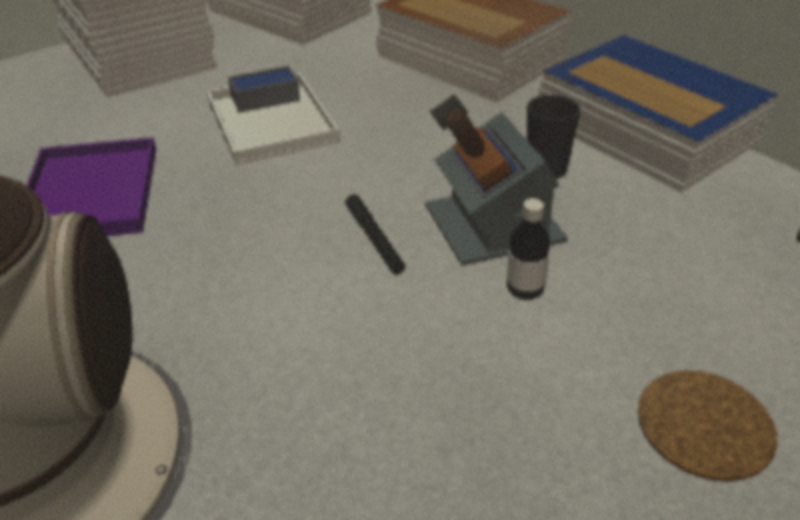

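The side view shows the station at about (330,208), with the stamp leaning on its deck and the key at (305,173). The mat is at (434,332). Two things are tray-shaped: the white one holding the spare at scene (355,177) / side (217,178), and the purple empty one at scene (290,140). The white one fits the description, and the enlarged crop confirms it.

```bash
cat > h.py <<'E'
import numpy as np,cv2,pickle
from scipy.spatial.transform import Rotation as R
from scipy.optimize import least_squares
def cam(p,obs=None):
    if 'eye' in p: 
        return R.from_rotvec(p['attitude']).as_matrix() if np.size(p['attitude'])==3 else np.array(p['attitude']),np.array(p['eye'])
    T=np.array(p['T_tool_cam']);Rt=R.from_rotvec(obs['tcp_rot']).as_matrix()
    return Rt@T[:3,:3],Rt@T[:3,3]+obs['tcp_pos']
def proj(p,X,obs=None):
    Rc,e=cam(p,obs);c=(np.atleast_2d(X)-e)@Rc;K=np.array(p['K']);u=c@K.T
    return u[:,:2]/u[:,2:]
def onplane(p,uv,z,obs=None):
    Rc,e=cam(p,obs);d=Rc@np.linalg.solve(np.array(p['K']),[*uv,1]);return e+d*(z-e[2])/d[2]
def W(q,X): # pose x,y,yaw -> world
    return R.from_euler('z',q[2]).apply(np.atleast_2d(X))+[q[0],q[1],0]
DECK=lambda u,v,n=0:[.866*u-.5*n,v,.095+.5*u+.866*n]
E
cat > b.py <<'E'
from h import *
P=pickle.load(open('p0.pkl','rb'));S,D=P['scene'],P['side']
s=lambda x,y:(150+x/2.4,110+y/2.4)
d=lambda x,y:(80+x/2,120+y/2)
pts=[(S,DECK(-.05,-.058),s(285,303)),(S,DECK(.05,-.058),s(320,355)),(S,DECK(.05,.058),s(414,302)),(S,DECK(0,.134,-.008),s(446,267)),
(D,DECK(.05,.058),d(503,114)),(D,DECK(.05,-.058),d(556,178)),(D,DECK(-.05,.058),d(436,158)),(D,DECK(0,.134,-.008),d(450,109))]
f=lambda q:np.concatenate([proj(p,W(q,X))[0]-uv for p,X,uv in pts])
best=min((least_squares(f,[.5,0,y]) for y in np.arange(0,6.3,.7)),key=lambda r:r.cost)
print('station',best.x,np.degrees(best.x[2])); print(np.round(best.fun.reshape(-1,2),1))
def tri(a,b,z):print('  planes',onplane(S,a,z),onplane(D,b,z))
print('mat');tri((191,319),(434,332),.006)
print('marker');tri(s(307,265),d(375,233),.02)
print('bottle');tri(s(252,378),d(527,285),0.01)
print('pencup');tri(s(466,350),d(553,110),.095)
# tray outer corners top rim z=.022: 
tc=[(s(404,150),d(209,95)),(s(468,216),d(237,158)),(s(577,168),d(339,133))]
print('tray');[tri(a,b,.011) for a,b in tc]
print('spare top');tri(s(532,131),d(264,76),.041)
E
python3 b.py
```

```text
station [ 0.55121609 -0.01987727  5.95557238] 341.2291621642916
[[-1.   2.5]
 [-0.2 -9.1]
 [-2.  -2.5]
 [-0.6  0.8]
 [ 2.7 -0.6]
 [ 0.3 -7.9]
 [ 2.4  2.1]
 [ 1.2  1.9]]
mat
  planes [ 0.49767667 -0.35861473  0.006     ] [ 0.4935016  -0.35548038  0.006     ]
marker
  planes [0.43506916 0.04379827 0.02      ] [0.42216137 0.04233795 0.02      ]
bottle
  planes [ 0.50359368 -0.12549577  0.01      ] [ 0.50069306 -0.12583002  0.01      ]
pencup
  planes [0.69491724 0.02152537 0.095     ] [0.69184017 0.01972338 0.095     ]
tray
  planes [0.38142706 0.30003546 0.011     ] [0.44154981 0.48893513 0.011     ]
  planes [0.52407642 0.25998763 0.011     ] [0.38532827 0.30199839 0.011     ]
  planes [0.57543769 0.43550105 0.011     ] [0.52905805 0.26635668 0.011     ]
spare top
  planes [0.50302444 0.42430485 0.041     ] [0.51161228 0.43601779 0.041     ]
```

```bash
sed -i "s/^best=/pts=[pts[i] for i in (0,2,3,4,6,7)]\nbest=/" b.py; python3 b.py | head -8
cat > go.py <<'E'
# helper: shift/turn from current pose to a target TCP pose
from h import *
from plant import monitor
def tilt(yaw,th): # tool z = down tilted th outwards along heading yaw; tool y along the slope (sign s)
    x=np.array([np.cos(yaw),np.sin(yaw),0]);z=np.array([0,0,1])
    tz=np.sin(th)*x-np.cos(th)*z; ty=np.cos(th)*x+np.sin(th)*z
    return tz,ty
def target(yaw,th,s=1):
    tz,ty=tilt(yaw,th);ty=s*ty;return R.from_matrix(np.c_[np.cross(ty,tz),ty,tz])
def rel(p,Rt,o=None):
    o=o or monitor.get_obs();R0=R.from_rotvec(o['tcp_rot'])
    return np.round(R0.inv().apply(np.array(p)-o['tcp_pos'])*100,2),np.round((R0.inv()*Rt).as_rotvec(),3)
E
python3 - <<'E'
from go import *
q=[.551,-.02,5.956]
for s in (1,-1): print(s,rel(W(q,DECK(0,0,.17))[0],target(q[2],np.pi/6,s)))
print(R.from_rotvec(monitor.get_obs()['tcp_rot']).as_matrix().round(2))
E
```

```text
station [ 0.54928786 -0.01327544  5.92338368] 339.38488532671386
[[ 0.3  0.3]
 [-1.1 -3.5]
 [ 1.   0.2]
 [ 1.1 -1.2]
 [ 0.5  0.8]
 [ 0.5  0.9]]
mat
1 (array([-44.32, -41.7 ,  -1.09]), array([-0.41 , -0.41 ,  1.532]))
-1 (array([-44.32, -41.7 ,  -1.09]), array([ 0.41 , -0.41 , -1.531]))
[[-0.95  0.32 -0.  ]
 [ 0.32  0.95 -0.  ]
 [-0.   -0.   -1.  ]]
```

```bash
python3 -m jog '[[[-9,-8,0,-0.05,-0.05,0.14,1],[-18,-17,0,-0.1,-0.1,0.28,1],[-27,-25,0,-0.15,-0.15,0.42,1],[-35,-33,0,-0.2,-0.2,0.56,1],[-40,-38,0,-0.25,-0.25,0.7,1]]]'
python3 - <<'E'
from go import *
q=[.549,-.013,5.923]
print(rel(W(q,DECK(0,0,.17))[0],target(q[2],np.pi/6,1)))
E
```

```text
t: 1.6
tcp_pos: [0.3029, 0.3223, 0.2315]
tcp_rot: [1.379, 2.501, 0.282]
contact_force: [0.3, -0.8, 0.6]
gripper_width: 0.0855
gripper_force: 0.0
(array([-34.55,  -2.55,   3.23]), array([-0.14 , -0.242,  0.878]))
```

```bash
python3 -m jog '[[[-9,-1,1,-0.03,-0.06,0.15,1],[-17,-1.5,2,-0.07,-0.12,0.3,1],[-26,-2,2.5,-0.1,-0.17,0.45,1],[-34.5,-2.5,3.2,-0.14,-0.22,0.6,1],[-34.5,-2.5,3.2,-0.14,-0.24,0.75,1]]]'>/dev/null
python3 -m jog '[[[0,0,0,0,0,0,1],[0,0,0,0,0,0,1],[0,0,0,0,0,0,1],[0,0,0,0,0,0,1],[0,0,0,0,0,0,1]]]'
cat > wr.py <<'E'
import sys
from go import *
from plant import snapshot
def shot(n):
    o=monitor.get_obs();p=snapshot('wrist');pickle.dump((p,o),open(f'{n}.pkl','wb'))
    cv2.imwrite(f'pics/{n}.png',cv2.cvtColor(p['pixels'],cv2.COLOR_RGB2BGR));return p,o
if __name__=='__main__': shot(sys.argv[1])
E
python3 - <<'E'
from wr import *
p,o=shot('w1')
q=[.549,-.013,5.923]
print(rel(W(q,DECK(0,0,.17))[0],target(q[2],np.pi/6,1)),p['T_tool_cam'],proj(p,W(q,[DECK(.05,.058),DECK(.05,-.058),DECK(-.05,.058),DECK(-.05,-.058),DECK(0,.134,-.008)]),o))
E
```

```text
t: 2.6
tcp_pos: [0.4226, 0.1063, 0.2381]
tcp_rot: [2.037, 1.724, 0.387]
contact_force: [0.1, 0.5, 0.5]
gripper_width: 0.0851
gripper_force: 0.0
(array([-7.92,  5.34,  3.25]), array([ 0.008, -0.028,  0.186])) [[ 6.36491126e-04 -9.46494672e-01 -3.22718810e-01  8.45901479e-02]
 [ 9.99999795e-01  5.80189299e-04  2.70653314e-04 -8.41041685e-04]
 [-6.89339198e-05 -3.22718916e-01  9.46494848e-01 -1.43132895e-01]
 [ 0.00000000e+00  0.00000000e+00  0.00000000e+00  1.00000000e+00]] [[385.36643519 214.75640488]
 [358.64189615 305.99790752]
 [295.57351615 198.51751158]
 [276.06048245 292.63724505]
 [356.78887485 135.50955696]]
```

View pics/w1.png

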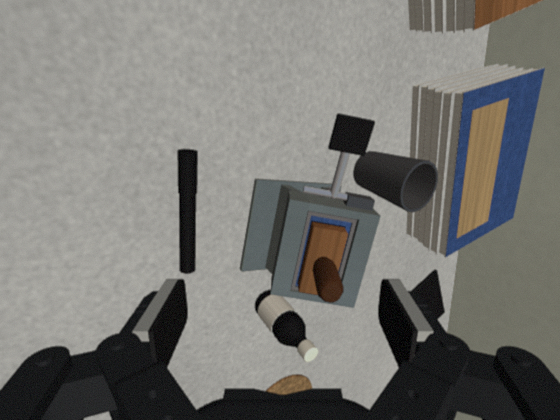

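The wrist view shows the deck corners at (378,211), (354,306), (290,189) and (271,292), the key at (351,134), and the stamp's block and handle on the blue felt, with the handle top near (328,290).

```bash
cat > c.py <<'E'
from go import *
p,o=pickle.load(open('w1.pkl','rb'))
P=pickle.load(open('p0.pkl','rb'));S,D=P['scene'],P['side']
s=lambda x,y:(150+x/2.4,110+y/2.4)
d=lambda x,y:(80+x/2,120+y/2)
pts=[(p,DECK(.05,.058),(379,211)),(p,DECK(.05,-.058),(354,306)),(p,DECK(-.05,.058),(290,189)),(p,DECK(-.05,-.058),(271,293)),(p,DECK(0,.134,-.008),(351,134)),
(p,DECK(.0285,.0495),(358,220)),(p,DECK(-.0285,.0495),(307,211)),(p,DECK(.0285,-.0495),(346,292)),(p,DECK(-.0285,-.0495),(296,287)),
(S,DECK(-.05,-.058),s(285,303)),(S,DECK(0,.134,-.008),s(446,267)),
(D,DECK(.05,.058),d(503,114)),(D,DECK(-.05,.058),d(436,158)),(D,DECK(0,.134,-.008),d(450,109))]
f=lambda q:np.concatenate([proj(pp,W(q,X),o)[0]-uv for pp,X,uv in pts])
r=least_squares(f,[.55,-.015,5.94],loss='soft_l1');q=r.x
print(q);print(np.round(f(q).reshape(-1,2),1).tolist())
# stamp: pts on block/handle relative to deck
st=[DECK(0,0,.080),DECK(-.019,.039,.018),DECK(.019,.039,.018),DECK(-.019,-.039,.018),DECK(.019,-.039,.018)]
print(proj(p,W(q,st),o).round())
i=cv2.resize(p['pixels'][170:320,230:400],None,fx=4,fy=4,interpolation=cv2.INTER_CUBIC)
for x in proj(p,W(q,st),o): cv2.circle(i,tuple(int(v) for v in (x-[230,170])*4),3,(0,255,0),-1)
for _,X,_ in pts[:9]: cv2.circle(i,tuple(int(v) for v in (proj(p,W(q,X),o)[0]-[230,170])*4),3,(255,0,0),-1)
cv2.imwrite('pics/w1z.png',cv2.cvtColor(i,cv2.COLOR_RGB2BGR))
E
python3 c.py
```

```text
[ 0.54326622 -0.00983903  5.93388846]
[[2.2, 2.5], [1.3, -0.3], [0.1, 8.9], [0.8, -0.1], [0.4, -0.4], [2.0, -2.4], [1.4, -2.1], [-6.8, 4.7], [-4.6, 2.3], [-0.5, -1.3], [-0.1, -1.8], [-2.0, -1.0], [-2.5, 1.2], [-2.7, 1.2]]
[[336. 292.]
 [317. 225.]
 [353. 231.]
 [302. 291.]
 [336. 296.]]
```

View pics/w1z.png

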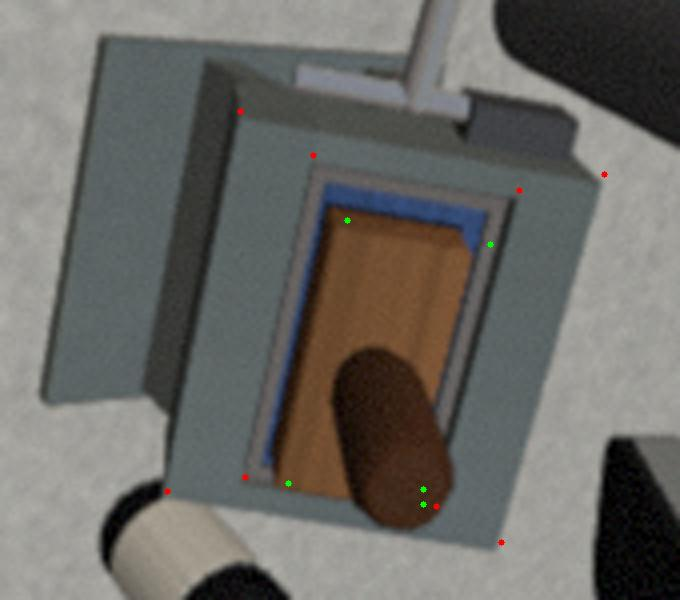

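```bash
sed -i 's/(379,211)/(380.8,215)/;s/(354,306)/(354.3,307)/;s/(290,189)/(290,200.5)/;s/(271,293)/(271.8,292.5)/;s/(358,220)/(359,219.5)/;s/(307,211)/(308.3,211.3)/;s/(346,292)/(340,293)/;s/(296,287)/(291.8,290.7)/' c.py
cat >> c.py <<'E'
# stamp fit on deck: offset u,v
m=lambda x,y:np.array((230+x/4,170+y/4))
sp=[((0,0,.080),m(402,490)),((.019,.039,.018),m(466,240)),((-.019,.039,.018),m(335,222)),((-.019,-.039,.018),m(283,487))]
g=lambda t:np.concatenate([proj(p,W(q,DECK(X[0]*np.cos(t[2])-X[1]*np.sin(t[2])+t[0],X[1]*np.cos(t[2])+X[0]*np.sin(t[2])+t[1],X[2])),o)[0]-uv for X,uv in sp])
r=least_squares(g,[0,0,0]);print('stamp',r.x,r.fun.reshape(-1,2).round(1).tolist())
t=r.x;print('stamp centre on deck',W(q,DECK(t[0],t[1],.038)))
Rt=target(q[2],np.pi/6)
for n in (.09,.035): print('move to n',n,rel(W(q,DECK(t[0],t[1],n))[0],Rt))
E
python3 c.py
```

```text
[ 0.54333089 -0.01174873  5.93415007]
[[0.4, 0.1], [1.1, -0.1], [0.4, -1.0], [0.3, 1.7], [0.5, 1.4], [1.0, -0.4], [0.3, -0.9], [-0.6, 4.9], [-0.2, -0.1], [-1.0, -0.9], [-0.5, -1.5], [-1.5, -0.7], [-1.9, 1.6], [-2.2, 1.5]]
[[336. 294.]
 [317. 227.]
 [353. 233.]
 [302. 292.]
 [336. 297.]]
stamp [-0.00419986  0.00091475  0.03544416] [[1.3, -0.1], [1.3, 0.3], [-2.0, 0.1], [-0.8, -0.2]]
stamp centre on deck [[ 0.52237159 -0.00314746  0.12580807]]
move to n 0.09 (array([-8.  ,  4.35, 10.95]), array([ 0.007, -0.022,  0.177]))
move to n 0.035 (array([-8.12,  4.3 , 16.45]), array([ 0.007, -0.022,  0.177]))
```

```bash
python3 -m jog '[[[-2,1,2,0,-0.005,0.05,1],[-4,2,4,0,-0.01,0.1,1],[-6,3.3,6,0.005,-0.015,0.15,1],[-8,4.4,8,0.007,-0.022,0.177,1],[-8,4.4,9,0.007,-0.022,0.177,1]]]'
python3 - <<'E'
from go import *
q=[.5433,-.0117,5.934]
for n in (.035,): print('move to n',n,rel(W(q,DECK(-.0042,.0009,n))[0],target(q[2],np.pi/6)))
E
```

```text
t: 3.15
tcp_pos: [0.4898, 0.0059, 0.1873]
tcp_rot: [2.201, 1.533, 0.411]
contact_force: [-0.3, 0.9, -0.6]
gripper_width: 0.0853
gripper_force: 0.0
move to n 0.035 (array([ 0.28, -0.16,  7.31]), array([-0.   ,  0.002, -0.004]))
```

```bash
python3 -m jog '[[[0.1,-0.1,2,0,0,0,1],[0.2,-0.2,4.5,0,0,0,1],[0.3,-0.2,6.5,0,0,0,1],[0.3,-0.2,7.3,0,0,0,0.3],[0.3,-0.2,7.3,0,0,0,-1]]]' 40
python3 -m jog '[[[0,0,0,0,0,0,-1],[0,0,0,0,0,0,-1],[0,0,0,0,0,0,-1],[0,0,0,0,0,0,-1],[0,0,0,0,0,0,-1]]]'
```

```text
t: 3.65
tcp_pos: [0.5224, -0.0011, 0.1229]
tcp_rot: [2.2, 1.538, 0.41]
contact_force: [-0.2, 0.2, 0.4]
gripper_width: 0.0592
gripper_force: 0.0
t: 4.15
tcp_pos: [0.5229, -0.0015, 0.1248]
tcp_rot: [2.199, 1.535, 0.414]
contact_force: [-5.0, 3.5, 7.2]
gripper_width: 0.0238
gripper_force: 39.2
```

```bash
python3 -m jog '[[[0,0,-1,0,0,0,-1],[0,0,-3,0,0,0,-1],[0,0,-6,0,0,0,-1],[0,0,-9,0,0,0,-1],[0,0,-11,0,0,0,-1]]]' 40
python3 - <<'E'
from go import *
q=[.5433,-.0117,5.934]
print(rel([.4955,-.357,.24],target(q[2],0)),rel([.4955,-.357,.24],target(q[2]-.1,0)))
E
```

```text
t: 4.65
tcp_pos: [0.4701, 0.0176, 0.2216]
tcp_rot: [2.198, 1.534, 0.414]
contact_force: [0.8, 0.5, -1.7]
gripper_width: 0.0239
gripper_force: 39.5
(array([-34.29,  14.16,   6.05]), array([ 0.526, -0.001, -0.003])) (array([-34.29,  14.16,   6.05]), array([ 0.525, -0.027,  0.095]))
```

```bash
python3 -m jog '[[[-6,2.3,0,0.09,0,0,-1],[-13,5,1.5,0.2,0,0,-1],[-21,8.5,3.5,0.32,0,0,-1],[-28.5,11.6,5,0.44,0,0,-1],[-34.3,14.2,6,0.526,0,0,-1]]]'
python3 -m jog '[[[0,0,0,0,0,0,-1],[0,0,0,0,0,0,-1],[0,0,0,0,0,0,-1],[0,0,0,0,0,0,-1],[0,0,0,0,0,0,-1]]]' >/dev/null
python3 - <<'E'
from wr import *
from plant import masks_of
q=[.5433,-.0117,5.934]
p,o=shot('w2')
print(o['tcp_pos'])
print(rel([.4955,-.357,.05],target(q[2],0)))
Rc,e=cam(p,o)
s=snapshot('side')
for t in ('mat','stamp_center'):
    print(t,[(round(d['conf'],2),np.round(d['rect']).tolist()) for d in masks_of(t,p)[:2]])
    print(t,[(round(d['conf'],2),np.round(d['rect']).tolist()) for d in masks_of(t,s)[:2]])
cv2.imwrite('pics/w2.png',np.hstack([cv2.resize(cv2.cvtColor(x['pixels'],cv2.COLOR_RGB2BGR),(400,300)) for x in (p,s)]))
E
```

```text
t: 5.15
tcp_pos: [0.484, -0.2156, 0.2333]
tcp_rot: [-2.572, -1.795, 0.003]
contact_force: [0.5, 0.3, -0.3]
gripper_width: 0.0243
gripper_force: 39.6
[ 0.48416131 -0.21219784  0.23314788]
(array([-13.2 ,   6.04,  18.29]), array([-0.001, -0.   , -0.001]))
mat [(0.77, [348.0, 273.0, 60.0, 82.0])]
mat [(0.77, [434.0, 332.0, 69.0, 56.0]), (0.41, [330.0, 209.0, 72.0, 85.0])]
stamp_center [(0.69, [283.0, 279.0, 76.0, 174.0])]
stamp_center [(0.6, [385.0, 199.0, 40.0, 58.0])]
```

View pics/w2.png

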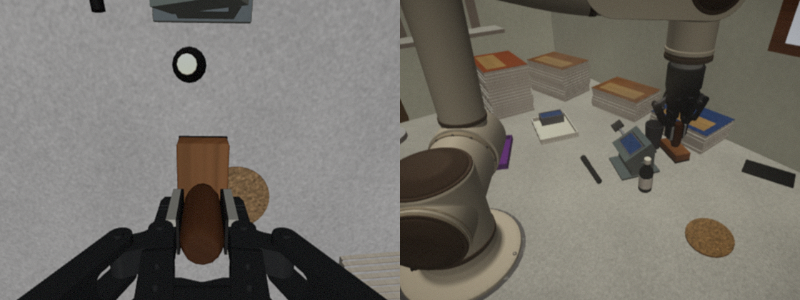

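The wrist view shows the stamp held upright, block at about (200,165) of the left half. In the side view the pad is uncovered and the mat is at (434,332), below and to the right.

```bash
python3 -m jog '[[[-3,1.3,2,0,0,0,-1],[-6.5,3,5,0,0,0,-1],[-10,4.6,9,0,0,0,-1],[-13.2,6,13,0,0,0,-1],[-13.2,6,15.5,0,0,0,-1]]]'
python3 -m jog '[[[0,0,0,0,0,0,-1],[0,0,0,0,0,0,-1],[0,0,0,0,0,0,-1],[0,0,0,0,0,0,-1],[0,0,0,0,0,0,-1]]]'
python3 - <<'E'
from wr import *
q=[.5433,-.0117,5.934]
p,o=shot('w3')
print(rel([.4955,-.357,.045],target(q[2],0)))
E
```

```text
t: 6.45
tcp_pos: [0.4941, -0.3605, 0.0745]
tcp_rot: [-2.576, -1.794, 0.003]
contact_force: [0.5, -0.3, -0.6]
gripper_width: 0.0237
gripper_force: 39.8
t: 6.95
tcp_pos: [0.4954, -0.3576, 0.0785]
tcp_rot: [2.575, 1.799, -0.001]
contact_force: [0.0, -0.0, -1.5]
gripper_width: 0.0239
gripper_force: 39.8
(array([0.07, 0.  , 3.31]), array([-0.001,  0.   , -0.002]))
```

View pics/w3.png

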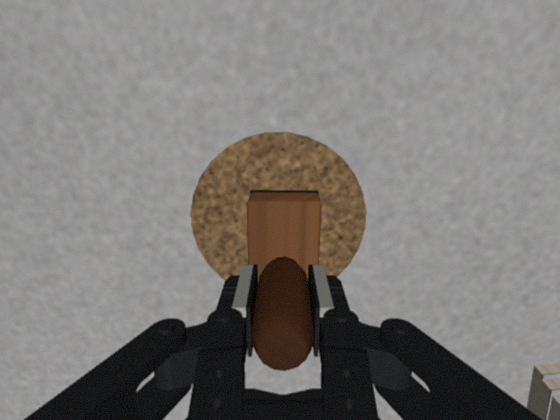

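The wrist view shows the mat spanning columns 191 to 366 with its top edge at row 132, and the stamp's block at columns 247 to 321 above it.

```bash
python3 - <<'E'
from go import *
p,o=pickle.load(open('w3.pkl','rb'))
a=np.linspace(0,6.28,400)
def f(c):
    u=proj(p,np.c_[c[0]+.06*np.cos(a),c[1]+.06*np.sin(a),0*a+.006],o)
    v=u[np.argmin(u[:,1])]
    return [u[:,0].min()-191,u[:,0].max()-366,v[1]-132]
r=least_squares(f,[.4955,-.357],diff_step=1e-3);print(r.x,r.fun)
print(rel([*r.x,.045],target(5.934,0)))
B=target(5.934,0)
# block top front edge corners (+x tool side) at underside+22mm: TCP-17mm
for z in (.017,): print(proj(p,o['tcp_pos']+B.apply([[.039,-.019,z],[.039,.019,z]]),o))
E
```

```text
[ 0.49315238 -0.35253985] [-0.95806     0.95821497  0.14651138]
(array([ 0.41, -0.37,  3.31]), array([-0.001,  0.   , -0.002]))
[[246.00431209 195.27810147]
 [323.33722755 195.18736995]]
```

```bash
python3 -m jog '[[[0.1,-0.1,0.6,0,0,0,-1],[0.3,-0.25,1.3,0,0,0,-1],[0.3,-0.25,2.0,0,0,0,-1],[0.3,-0.25,2.6,0,0,0,-1],[0.3,-0.25,2.8,0,0,0,-1]]]'
python3 -m jog '[[[0,0,0.1,0,0,0,-1],[0,0,0.2,0,0,0,-1],[0,0,0.3,0,0,0,-1],[0,0,0.35,0,0,0,-1],[0,0,0.35,0,0,0,-1]]]'
```

```text
t: 7.5
tcp_pos: [0.4932, -0.3538, 0.0479]
tcp_rot: [-2.573, -1.796, 0.002]
contact_force: [0.4, 1.0, -2.2]
gripper_width: 0.024
gripper_force: 39.9
t: 8.0
tcp_pos: [0.4937, -0.3546, 0.0467]
tcp_rot: [-2.576, -1.798, 0.002]
contact_force: [-3.8, 0.3, 10.3]
gripper_width: 0.0242
gripper_force: 40.7
```

```bash
python3 -m jog '[[[0,0,-0.1,0,0,0,-0.4],[0,0,-0.1,0,0,0,-0.2],[0,0,-0.1,0,0,0,0.2],[0,0,-0.1,0,0,0,0.6],[0,0,-0.1,0,0,0,0.8]]]'
python3 -m jog '[[[0,0,-1,0,0,0,0.8],[0,0,-3,0,0,0,0.8],[0,0,-6,0,0,0,0.8],[0,0,-10,0,0,0,0.5],[0,0,-15,0,0,0,0]]]'
python3 - <<'E'
from wr import *
p,o=shot('w4')
q=[.5433,-.0117,5.934];Rt=target(q[2],np.pi/6)
print(rel(W(q,DECK(0,.134,.06))[0],Rt),W(q,DECK(0,.134,.06)))
E
```

```text
t: 8.5
tcp_pos: [0.4934, -0.354, 0.0464]
tcp_rot: [-2.574, -1.797, 0.002]
contact_force: [-0.1, -0.0, -0.4]
gripper_width: 0.0761
gripper_force: 0.0
t: 9.0
tcp_pos: [0.4931, -0.3536, 0.1975]
tcp_rot: [-2.573, -1.796, 0.002]
contact_force: [0.9, -0.7, 0.6]
gripper_width: 0.0514
gripper_force: 0.0
(array([ 47.33, -10.38,   5.83]), array([-0.517,  0.004, -0.002])) [[0.56095619 0.12447731 0.14696   ]]
```

View pics/w4.png

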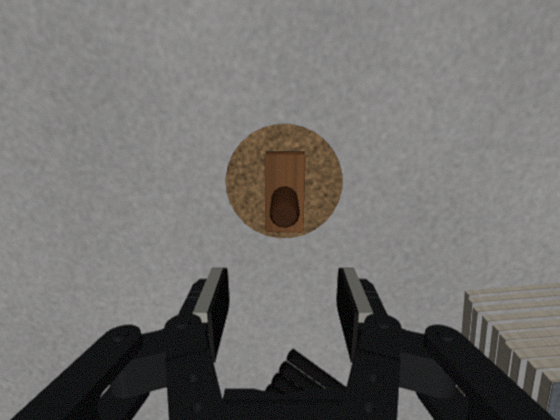

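The wrist view shows the stamp upright on the mat. The mat's centre is near (284.5,181) and the block at (285,192), raised, so it looks centred.

```bash
python3 - <<'E'
from go import *
p,o=pickle.load(open('w4.pkl','rb'))
a=np.linspace(0,6.28,400)
def f(c):
    u=proj(p,np.c_[c[0]+.06*np.cos(a),c[1]+.06*np.sin(a),0*a+.006],o)
    return [u[:,0].min()-226,u[:,0].max()-343,u[:,1].min()-124,u[:,1].max()-238]
r=least_squares(f,[.4955,-.357],diff_step=1e-3);print('mat',r.x,r.fun)
T=target(5.934,0)
def g(c):
    X=np.array([c[0],c[1],-.028])*[1,1,-1]+T.inv().apply([0,0,0])
    b=np.array([c[0],c[1],.028]);E=T.apply([[.039,-.019,0],[.039,.019,0],[-.039,-.019,0],[-.039,.019,0]])
    return (proj(p,b+E,o)-[[265,152],[305,152],[265,234],[305,234]]).ravel()
r=least_squares(g,[.4955,-.357]);print('stamp',r.x,r.fun.round(1))
E
python3 -m jog '[[[6,-1,0,0,0,0,-0.2],[14,-2.5,0,0,0,0,-0.6],[23,-4.5,0,-0.1,0,0,-1],[32,-7,0.5,-0.23,0,0,-1],[40,-9,1.5,-0.36,0,0,-1]]]'
python3 -m jog '[[[3,0,0,-0.05,0,0,-1],[6,0,0,-0.1,0,0,-1],[7,0,0,-0.15,0,0,-1],[7,0,0,-0.155,0,0,-1],[7,0,0,-0.155,0,0,-1]]]'
python3 - <<'E'
from go import *
q=[.5433,-.0117,5.934];Rt=target(q[2],np.pi/6)
for n in (.02,-.008,-.037):print(rel(W(q,DECK(0,.134,n))[0],Rt))
E
```

```text
mat [ 0.49361872 -0.35266166] [-0.54136707  0.53863219 -0.48753549  0.68082332]
stamp [ 0.49255937 -0.35698863] [-0.6  1.7  0.6  1.6  0.9 -1.9 -1.  -1.9]
t: 9.55
tcp_pos: [0.5299, -0.1054, 0.1933]
tcp_rot: [2.319, 1.618, 0.301]
contact_force: [1.8, 0.5, 0.3]
gripper_width: -0.0001
gripper_force: 0.0
t: 10.05
tcp_pos: [0.5536, -0.0413, 0.1925]
tcp_rot: [2.208, 1.542, 0.404]
contact_force: [0.1, -0.6, 0.2]
gripper_width: -0.0001
gripper_force: 0.0
(array([15.82, -6.56,  5.52]), array([-0.011,  0.001, -0.002]))
(array([15.82, -6.53,  8.32]), array([-0.011,  0.001, -0.002]))
(array([15.83, -6.49, 11.22]), array([-0.011,  0.001, -0.002]))
```

```bash
python3 -m jog '[[[4,-1.5,0,0,0,0,-1],[8,-3,0,0,0,0,-1],[12,-5,0.5,0,0,0,-1],[15.8,-6.5,2,0,0,0,-1],[15.8,-6.5,3.5,-0.011,0,0,-1]]]'
python3 -m jog '[[[0,0,0,0,0,0,-1],[0,0,0,0,0,0,-1],[0,0,0,0,0,0,-1],[0,0,0,0,0,0,-1],[0,0,0,0,0,0,-1]]]'
python3 - <<'E'
from wr import *
p,o=shot('w5')
q=[.5433,-.0117,5.934];Rt=target(q[2],np.pi/6)
for n in (.0,-.008,-.037):print(rel(W(q,DECK(0,.134,n))[0],Rt))
cv2.imwrite('pics/w5c.png',cv2.cvtColor(p['pixels'],cv2.COLOR_RGB2BGR)[150:,100:460])
E
```

```text
t: 10.55
tcp_pos: [0.5716, 0.1235, 0.1289]
tcp_rot: [2.199, 1.539, 0.412]
contact_force: [0.2, -1.1, 0.6]
gripper_width: -0.0
gripper_force: 0.0
t: 11.05
tcp_pos: [0.5713, 0.1201, 0.1306]
tcp_rot: [2.2, 1.534, 0.413]
contact_force: [-0.1, -1.4, -0.0]
gripper_width: 0.0002
gripper_force: 0.0
(array([ 0.05, -0.14,  4.01]), array([ 0.001,  0.001, -0.003]))
(array([ 0.05, -0.14,  4.81]), array([ 0.001,  0.001, -0.003]))
(array([ 0.06, -0.14,  7.71]), array([ 0.001,  0.001, -0.003]))
```

View pics/w5c.png

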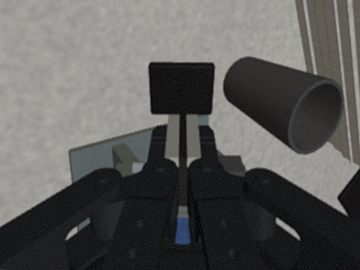

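The crop shows the key at (181,88), which is (281,238) in the full picture, straight ahead of the shut fingertips.

```bash
python3 - <<'E'
from go import *
p,o=pickle.load(open('w5.pkl','rb'))
q=[.5433,-.0117,5.934]
print(proj(p,W(q,DECK(0,.134,-.008)),o),proj(p,W(q,[DECK(u,.134+v,-.008) for u,v in((-.02,.019),(.02,.019),(.02,-.019),(-.02,-.019))]),o))
def g(c): return (proj(p,W(q,[DECK(u+c[0],.134+v+c[1],-.008) for u,v in((-.02,.019),(.02,.019),(.02,-.019),(-.02,-.019))]),o)-[[249,213],[315,212],[314,264],[251,263]]).ravel()
r=least_squares(g,[0,0]);print(r.x,r.fun.round(1))
E
```

```text
[[281.49909143 241.09390712]] [[247.99507441 212.05936514]
 [314.75594587 211.84875123]
 [313.07992435 268.46182001]
 [250.15132339 268.66026536]]
[0.0004672  0.00138642] [-0.3 -3.1  0.6 -2.3 -0.1  2.5 -0.2  3.7]
```

```bash
python3 -m jog '[[[0.1,-0.1,2,0,0,0,-1],[0.1,-0.1,3.8,0,0,0,-1],[0.1,-0.1,4.6,0,0,0,-1],[0.1,-0.1,5.2,0,0,0,-1],[0.1,-0.1,5.8,0,0,0,-1]]]'
python3 -m jog '[[[0,0,0.4,0,0,0,-1],[0,0,0.8,0,0,0,-1],[0,0,1.2,0,0,0,-1],[0,0,1.5,0,0,0,-1],[0,0,1.5,0,0,0,-1]]]'
python3 - <<'E'
from go import *
q=[.5433,-.0117,5.934];Rt=target(q[2],np.pi/6)
for n in (-.038,):print(rel(W(q,DECK(0,.134,n))[0],Rt))
E
```

```text
t: 11.6
tcp_pos: [0.5981, 0.1123, 0.0795]
tcp_rot: [2.2, 1.535, 0.413]
contact_force: [-4.4, 5.1, 4.6]
gripper_width: 0.0
gripper_force: 3.3
t: 12.1
tcp_pos: [0.6052, 0.1095, 0.0666]
tcp_rot: [2.199, 1.535, 0.413]
contact_force: [-1.0, 1.6, 0.5]
gripper_width: 0.0001
gripper_force: 1.0
(array([-0.1 , -0.02,  0.51]), array([ 0.001,  0.001, -0.003]))
```

```bash
python3 -m jog '[[[0,0,0.2,0,0,0,-1],[0,0,0.4,0,0,0,-1],[0,0,0.5,0,0,0,-1],[0,0,0.6,0,0,0,-1],[0,0,0.6,0,0,0,-1]]]'
python3 -m jog '[[[0,0,0.1,0,0,0,-1],[0,0,0.2,0,0,0,-1],[0,0,0.3,0,0,0,-1],[0,0,0.3,0,0,0,-1],[0,0,0.3,0,0,0,-1]]]'
```

```text
t: 12.6
tcp_pos: [0.6077, 0.108, 0.0616]
tcp_rot: [2.199, 1.535, 0.412]
contact_force: [-10.2, -0.8, 10.2]
gripper_width: 0.0001
gripper_force: 6.0
t: 13.1
tcp_pos: [0.6086, 0.1078, 0.0607]
tcp_rot: [2.199, 1.534, 0.412]
contact_force: [-45.8, 2.3, 48.4]
gripper_width: -0.0
gripper_force: 29.3
```

```bash
python3 -m jog '[[[0,0,-0.5,0,0,0,-1],[0,0,-2,0,0,0,-1],[0,0,-5,0,0,0,-0.5],[0,0,-9,0,0,0,0],[0,0,-13,0,0,0,0.5]]]'
python3 - <<'E'
from go import *
q=[.5433,-.0117,5.934];Rt=target(q[2],np.pi/6)
for n in (.11,):print(rel(W(q,DECK(0,-.0,n))[0],Rt))
E
```

```text
t: 13.6
tcp_pos: [0.5469, 0.1302, 0.1724]
tcp_rot: [2.2, 1.536, 0.412]
contact_force: [1.4, 0.2, 0.8]
gripper_width: 0.0432
gripper_force: 0.0
(array([-13.46,   0.08,  -2.02]), array([-0.   ,  0.001, -0.003]))
```

```bash
python3 -m jog '[[[-3,0,-1,0,0,0,0.7],[-6.5,0,-2,0,0,0,0.7],[-10,0,-2,0,0,0,0.7],[-13,0.1,-2,0,0,0,0.7],[-13.5,0.1,-2,0,0,0,0.7]]]'
python3 -m jog '[[[0,0,0,0,0,0,0.7],[0,0,0,0,0,0,0.7],[0,0,0,0,0,0,0.7],[0,0,0,0,0,0,0.7],[0,0,0,0,0,0,0.7]]]'
python3 - <<'E'
from wr import *
p,o=shot('w6')
q=[.5433,-.0117,5.934];Rt=target(q[2],np.pi/6)
print(rel(W(q,DECK(0,0,.005))[0],Rt))
for n in (.025,0):print(n,proj(p,W(q,[DECK(u,v,n) for u,v in((-.027,.048),(.027,.048),(.027,-.048),(-.027,-.048))]),o).round(1).tolist())
E
```

```text
t: 14.1
tcp_pos: [0.4919, 0.0046, 0.1896]
tcp_rot: [2.2, 1.533, 0.413]
contact_force: [0.9, -0.1, -0.4]
gripper_width: 0.0725
gripper_force: 0.0
t: 14.6
tcp_pos: [0.4931, 0.0071, 0.1884]
tcp_rot: [2.199, 1.537, 0.412]
contact_force: [-1.0, 0.6, 0.2]
gripper_width: 0.0727
gripper_force: 0.0
(array([-0.03, -0.03, 10.27]), array([-0.   ,  0.001, -0.002]))
0.025 [[243.2, 156.0], [323.9, 155.9], [319.0, 282.1], [248.1, 282.2]]
0 [[246.9, 150.4], [320.0, 150.4], [315.9, 266.5], [251.0, 266.6]]
```

View pics/w6.png

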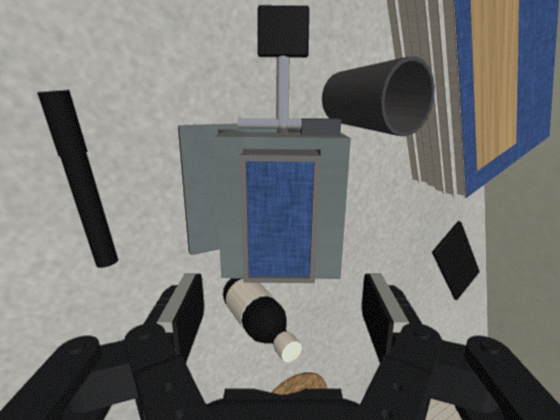

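The wrist view shows the cassette raised out of the deck with its top corners at (241,158), (320,156), (315,282) and (244,282), about 2 mm low on the slope. The key is down and nothing is touching it.

```bash
python3 -m jog '[[[0,-0.1,3,0,0,0,0.7],[0,-0.2,6,0,0,0,0.7],[0,-0.2,8.5,0,0,0,0.7],[0,-0.2,10,0,0,0,0.7],[0,-0.2,10.5,0,0,0,0.7]]]'
python3 -m jog '[[[0,0,0,0,0,0,0.4],[0,0,0,0,0,0,0.1],[0,0,0,0,0,0,-0.5],[0,0,0,0,0,0,-1],[0,0,0,0,0,0,-1]]]' 50
```

```text
t: 15.15
tcp_pos: [0.5405, -0.011, 0.0948]
tcp_rot: [2.201, 1.537, 0.409]
contact_force: [-0.5, 0.3, -0.5]
gripper_width: 0.0723
gripper_force: 0.0
t: 15.65
tcp_pos: [0.5407, -0.0108, 0.0971]
tcp_rot: [2.199, 1.535, 0.413]
contact_force: [0.4, 0.3, 0.4]
gripper_width: 0.0533
gripper_force: 54.5
```

```bash
python3 -m jog '[[[0,0,-0.3,0,0,0,-1],[0,0,-0.9,0,0,0,-1],[0,0,-1.8,0,0,0,-1],[0,0,-3,0,0,0,-1],[0,0,-4.5,0,0,0,-1]]]' 60
python3 -m jog '[[[0,0,-1.5,0,0,0,-1],[0,0,-3,0,0,0,-1],[0,0,-5,0,0,0,-1],[0,0,-7,0,0,0,-1],[0,0,-8.5,0,0,0,-1]]]'
cat > t.py <<'E'
from go import *
P=pickle.load(open('p0.pkl','rb'));S,D=P['scene'],P['side']
s=lambda x,y:(150+x/2.4,110+y/2.4)
d=lambda x,y:(80+x/2,120+y/2)
Z=.018
pts=[(S,(-.075,-.095),s(404,150)),(D,(-.075,-.095),d(237,156)),(S,(.075,-.095),s(468,215)),(D,(.075,-.095),d(339,131)),(S,(.075,.095),s(577,167)),(D,(-.075,.095),d(209,95))]
f=lambda q:np.concatenate([proj(p,W(q,[*X,Z]))[0]-uv for p,X,uv in pts])
r=least_squares(f,[.48,.37,-.3]);print('tray',r.x,r.fun.round(1).tolist())
q=r.x;c=W(q,[0,-.03,0])[0];print(c)
for z in (.13,.03): print(rel([c[0],c[1],z],target(q[2],0)))
E
python3 t.py
```

```text
t: 16.15
tcp_pos: [0.519, -0.003, 0.1365]
tcp_rot: [2.2, 1.535, 0.412]
contact_force: [-0.4, 0.4, -0.6]
gripper_width: 0.0527
gripper_force: 64.2
t: 16.65
tcp_pos: [0.4789, 0.0118, 0.2113]
tcp_rot: [2.199, 1.535, 0.414]
contact_force: [1.5, 0.0, -1.6]
gripper_width: 0.0529
gripper_force: 64.2
tray [ 0.48063761  0.36625198 -0.28373911] [-0.5, -0.9, -0.3, 0.2, -0.4, 0.1, 1.5, 0.9, 1.5, -0.7, -0.6, -0.1]
[0.4722392  0.33745152 0.        ]
(array([ 30.34, -14.34,   1.12]), array([ 0.525,  0.017, -0.067]))
(array([ 30.33, -19.35,   9.77]), array([ 0.525,  0.017, -0.067]))
```

```bash
python3 -m jog '[[[5,-2.2,0,0.09,0,-0.01,-1],[11,-5,0,0.2,0.005,-0.025,-1],[17.5,-8,0.3,0.32,0.01,-0.04,-1],[24.5,-11.5,0.6,0.43,0.015,-0.055,-1],[30.3,-14.3,1.1,0.525,0.017,-0.067,-1]]]'
python3 -m jog '[[[0,0,0,0,0,0,-1],[0,0,0,0,0,0,-1],[0,0,0,0,0,0,-1],[0,0,0,0,0,0,-1],[0,0,0,0,0,0,-1]]]'
python3 t.py|tail -2
```

```text
t: 17.15
tcp_pos: [0.4742, 0.2567, 0.1521]
tcp_rot: [-2.509, -1.885, 0.003]
contact_force: [1.3, -0.5, -0.8]
gripper_width: 0.0527
gripper_force: 64.2
t: 17.65
tcp_pos: [0.4746, 0.2538, 0.152]
tcp_rot: [-2.514, -1.884, -0.001]
contact_force: [-0.3, -0.1, -1.3]
gripper_width: 0.0528
gripper_force: 64.1
(array([ 7.96, -2.57,  2.21]), array([ 0.   , -0.   , -0.001]))
(array([ 7.96, -2.57, 12.21]), array([ 0.   , -0.   , -0.001]))
```

```bash
python3 -m jog '[[[2,-0.6,1,0,0,0,-1],[4,-1.3,2.5,0,0,0,-1],[6,-2,4,0,0,0,-1],[8,-2.6,5.5,0,0,0,-1],[8,-2.6,6.5,0,0,0,-1]]]'
python3 -m jog '[[[0,0,0,0,0,0,-1],[0,0,0,0,0,0,-1],[0,0,0,0,0,0,-1],[0,0,0,0,0,0,-1],[0,0,0,0,0,0,-1]]]' >/dev/null
python3 - <<'E'
from wr import *
p,o=shot('w7')
q=[.4806,.3663,-.284]
print(o['tcp_pos'])
print(proj(p,W(q,[[.07,.09,.022],[.07,-.09,.022],[-.07,-.09,.022],[-.07,.09,.022],[.048,.036,.041],[-.048,.036,.041]]),o).round(0).tolist())
E
python3 t.py|tail -1
```

```text
t: 18.15
tcp_pos: [0.4715, 0.3398, 0.0854]
tcp_rot: [-2.511, -1.886, 0.001]
contact_force: [-0.8, -1.1, -0.6]
gripper_width: 0.0531
gripper_force: 64.2
[0.47212454 0.33830089 0.08652669]
[[413.0, 31.0], [381.0, 311.0], [187.0, 310.0], [157.0, 30.0], [373.0, 135.0], [197.0, 135.0]]
(array([-0.08,  0.05,  5.64]), array([-0.001,  0.   , -0.   ]))
```

View pics/w7.png

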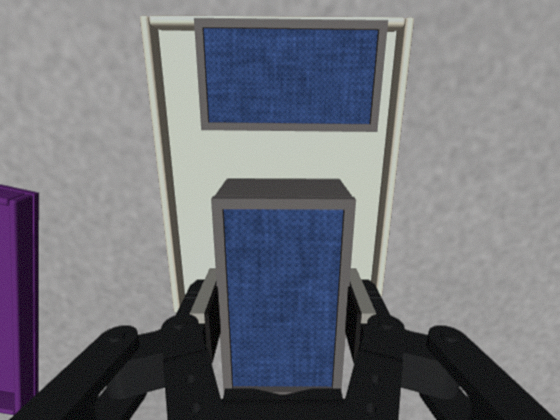

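The wrist view shows the cassette held felt up over the white tray's empty part. Its front bottom edge is at row 180, the spare's near edge at row 130, and the purple tray is away to the left.

```bash
python3 - <<'E'
from go import *
p,o=pickle.load(open('w7.pkl','rb'))
T=R.from_rotvec(o['tcp_rot'])
def g(c): # c: x offset,y offset, z bottom in tool
    X=[[c[0]+.048,c[1]+s*.027,c[2]-h] for h in(0,.036) for s in(-1,1)]
    return (proj(p,o['tcp_pos']+T.apply(X),o)-[[231,180],[341,180],[213,201],[355,201]]).ravel()
r=least_squares(g,[0,0,.013]);print(r.x,r.fun.round(1))
c=o['tcp_pos']+T.apply(r.x);print('cassette bottom',c,'in tray',R.from_euler('z',.284).apply(c-[.4806,.3663,0]))
E
```

```text
[-1.12207357e-03 -6.19647350e-05  1.71455355e-02] [-2.2 -0.4 -0.7 -0.3  1.7  0.2  0.6  0.3]
cassette bottom [0.47173686 0.33724617 0.06938114] in tray [-0.00036729 -0.03037343  0.06938114]
```

```bash
python3 -m jog '[[[0,0,1.5,0,0,0,-1],[0,0,3.2,0,0,0,-1],[0,0,4.6,0,0,0,-1],[0,0,5.5,0,0,0,-1],[0,0,5.9,0,0,0,-1]]]'
python3 -m jog '[[[0,0,0.15,0,0,0,-1],[0,0,0.3,0,0,0,-1],[0,0,0.4,0,0,0,-1],[0,0,0.4,0,0,0,-1],[0,0,0.4,0,0,0,-1]]]'
```

```text
t: 19.2
tcp_pos: [0.4714, 0.3383, 0.0256]
tcp_rot: [-2.512, -1.885, 0.004]
contact_force: [0.2, -0.2, -1.8]
gripper_width: 0.0528
gripper_force: 64.2
t: 19.7
tcp_pos: [0.4719, 0.3385, 0.0232]
tcp_rot: [-2.512, -1.885, 0.001]
contact_force: [-0.3, 0.4, -1.6]
gripper_width: 0.0529
gripper_force: 64.2
```

```bash
python3 -m jog '[[[0,0,0.1,0,0,0,-1],[0,0,0.2,0,0,0,-1],[0,0,0.3,0,0,0,-1],[0,0,0.3,0,0,0,-1],[0,0,0.3,0,0,0,-1]]]'
```

```text
t: 20.2
tcp_pos: [0.4718, 0.3385, 0.0199]
tcp_rot: [-2.512, -1.885, 0.002]
contact_force: [-0.5, 0.0, -0.8]
gripper_width: 0.0524
gripper_force: 64.2
```

```bash
python3 -m jog '[[[0,0,0.1,0,0,0,-1],[0,0,0.15,0,0,0,-1],[0,0,0.2,0,0,0,-1],[0,0,0.2,0,0,0,-1],[0,0,0.2,0,0,0,-1]]]'
```

```text
t: 20.7
tcp_pos: [0.4718, 0.3384, 0.0184]
tcp_rot: [-2.512, -1.885, 0.002]
contact_force: [-3.5, -2.9, 7.3]
gripper_width: 0.0531
gripper_force: 65.1
```

```bash
python3 -m jog '[[[0,0,0,0,0,0,0.3],[0,0,0,0,0,0,0.4],[0,0,0,0,0,0,0.5],[0,0,0,0,0,0,0.65],[0,0,0,0,0,0,0.65]]]'
python3 -m jog '[[[0,0,-1,0,0,0,0.65],[0,0,-3,0,0,0,0.65],[0,0,-6,0,0,0,0.65],[0,0,-10,0,0,0,0.65],[0,0,-15,0,0,0,0.65]]]'
python3 -m jog '[[[0,0,0,0,0,0,0.65],[0,0,0,0,0,0,0.65],[0,0,0,0,0,0,0.65],[0,0,0,0,0,0,0.65],[0,0,0,0,0,0,0.65]]]'
python3 - <<'E'
from wr import *
p,o=shot('w8');s=snapshot('side')
cv2.imwrite('pics/f.png',np.hstack([cv2.resize(cv2.cvtColor(x['pixels'],cv2.COLOR_RGB2BGR),(400,300)) for x in (p,s)]))
E
```

```text
t: 21.2
tcp_pos: [0.4718, 0.3385, 0.0179]
tcp_rot: [-2.512, -1.885, 0.002]
contact_force: [-0.0, 0.6, -0.3]
gripper_width: 0.0702
gripper_force: 0.0
t: 21.7
tcp_pos: [0.4712, 0.3381, 0.1691]
tcp_rot: [-2.512, -1.885, 0.005]
contact_force: [0.5, 0.9, 0.9]
gripper_width: 0.0705
gripper_force: 0.0
t: 22.2
tcp_pos: [0.4717, 0.3384, 0.167]
tcp_rot: [-2.512, -1.885, 0.005]
contact_force: [-0.5, -0.3, -0.6]
gripper_width: 0.0706
gripper_force: 0.0
```

View pics/f.png

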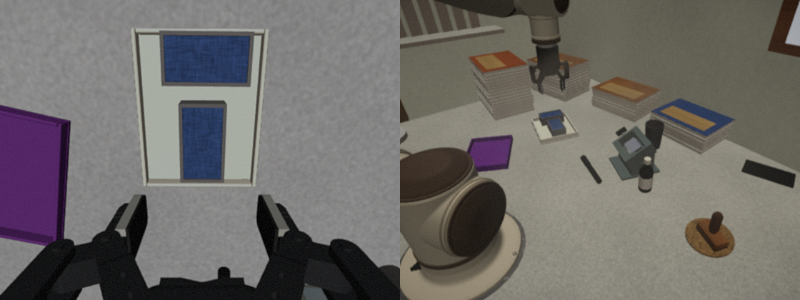

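The left half shows the cassette lying flat, felt up, inside the tray at about (203,145), clear of the spare. The right half shows the stamp standing on the mat at about (712,232), with everything else in place.

```bash
python3 -c "
from plant import manip
print(manip.finish_job())"
```

```text
the job is handed in; nothing more can be done
None
```

The job is handed in after about 22 s of robot time: the stamp stands upright within about 4 mm of the mat's centre, the key was pressed to its stop and released, and the cassette lies flat, felt up, in the empty part of the white tray; the fingertips peaked at about 67 N on the key, over the 40 N limit for the arm and gripper body if that also covers the fingertips.

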